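# Seat the model's roof panel in the curing jig and hold the lamp switch on

### The arm

A 7-joint arm with a two-finger parallel gripper is mounted at the origin on the work surface. World frame = base frame: x ahead of the robot, y to its left, z up, the work surface at z = 0. Lengths are in m, angles in rad, forces in N, time in s.
With the tool pointing down it reaches from about 0.4 to 0.925 m from the base axis. Payload 4.1 kg.
Tool frame: the origin (TCP) lies at the very end of the fingers, on their centre line; the grasp point (between the pads) lies 19 mm behind it; x points along the fingers, y is the direction in which the jaws open and shut, and the axes are right-handed (so a half turn about x gives the same grasp; the last joint's range is limited). The gripper opens to 85 mm and grips with 20 to 120 N. Pads are 22 mm wide; open, the fingers measure 114 mm over their backs; the gripper's body (76 mm by 85 mm) begins 54 mm behind the grasp point. The pads swing forward as they close: fully open they stand 13 mm farther back than shut.
Start: joints at [1.008, 0.398, 0.045, 1.537, -0.019, 1.207, -0.051], TCP at [0.291, -0.581, 0.231] pointing down, gripper open.
Joint ranges: [-2.82, 2.82], [-0.49, 2.23], [-1.37, 1.46], [0, 2.46], [-1.36, 4.5], [0.23, 2], [-2.94, 2.94]. Speed limits (rad/s): [2.57, 2.57, 3.14, 3.14, 3.14, 3.14, 3.14].

### API

Orientations are given as a unit quaternion [w, x, y, z].
In Python, from station import observe, get_image, camera_info, job_done gives the robot as it stands.
- The arm moves only by the tool arm_command, never from a script. Its argument "plan" is a list of rows, each a list of 4 numbers: the shift along the tool's x, y, z as a fraction of full scale, then the turn about the tool's x as a fraction of full scale. A call has 1 to 10 rows; each row is the pose to reach, as a shift and turn from the pose commanded when the call began, along the tool's axes at that moment, turning the shorter way round; what a row does not reach only later rows make up. Full scale, the value 1, is 0.15 m for a shift and 2 pi rad for a turn. A row lasts 1/12 s, in which the tool goes at most 41.7 mm and 7.16 degrees, less where a joint would pass 70% of its speed; a pose out of reach is approached as far as the arm can. A call with a number of a shift or a turn outside -1 to 1 is refused whole. A call with a gripper value outside its range is refused whole. "hand" is the opening, from 0 (shut) to 1 (fully open), set as the call begins (left out, the last holds). The fingers move at their own pace and stop on an object; "newtons" is the grip in N (left out, the last holds). Time passes only in rows, so rows that repeat a pose let the fingers close. It gives the time, the measured TCP pose, the force and the opening at its end, in the units of the state.
- observe(): the state, without advancing time (a new reading comes with each control period).
- get_image(name): name is "scene" or "top" or "wrist"; returns the picture (480x640x3 uint8, red, green, blue); there is no depth.
- camera_info(name): a dict with "mtx" (3x3 intrinsics, pixels), "k1" (the pictures are not rectified: a ray, as slopes to the right and down, at radius r is drawn at 1 + k1 r^2 times it, then the intrinsics apply), "eye" and "attitude" of the camera in the world; the wrist camera has in their place "T_tool_cam" (4x4, takes a point from camera to tool coordinates, whose origin is the TCP and whose axes are the tool frame's). Camera axes: x right, y down, z forward; pixel columns grow to the right and rows downward; lengths in m; the calibration is good to about 2 mm. A picture is of the moment at which its call begins: read the wrist's pose just before it. camera_info takes no time and is no camera call.
- job_done(): hands the job in, once; it reports no verdict.
The state is a dict: "time_s": time; "joint_positions": joint angles; "dq": joint speeds; "effort": joint torques, N m; "tcp_pos": TCP position; "tool_rot": TCP orientation; "wrist_force": force on the tool from outside, world axes, zero at the start; "torque": the same for the moment, N m; "finger_gap": finger opening in m.
Only numpy, scipy, OpenCV 4.12 (cv2) and the standard library are available. Lean on these libraries where they do the work, as an engineer would, in place of code of your own. Each camera call takes 0.05 s, during which the arm holds its last target.

### The job

Pick up the red roof panel by its chimney and lower it, without dropping it, over the two pins of the black curing jig until it lies flush on the bed, and let go of it. Then press the black-capped plunger of the grey switch box down until the green ring on its stem is level with the top of the collar, never on down into the red, and finish while still holding it there. Leave the other things on the table where they are.

Things in the scene. Friction and masses are not known exactly. Their poses are not given: they have to be found in the camera images.
- panel: Red roof panel, 150 (its x) x 90 (its y) x 10 thick, loose, about 0.15 to 0.3 kg, lying flat on the table; origin at the centre of its underside, z up. A wooden chimney stands at its centre, 34 (x) x 26 (y), its yellow top 71 above the underside; grip it across its y faces (26 wide). Two through holes of 13 diameter lie on the panel's x axis at x = -55 and +55. Either way round fits the jig.
- chimney (a point): Centre line of the panel's chimney, 45 above the panel's underside: a good grip height.
- hole0 (a point): Centre of the panel's hole at its x = -55, at the underside.
- hole1 (a point): Centre of the panel's hole at its x = +55, at the underside.
- jig: Black curing jig fixed to the table; origin at the centre of the bed's underside, on the table. Bed 200 (its x) x 140 (its y), 30 high. Two aluminium pins of 10 diameter stand on the bed on its x axis at x = -55 and +55 and rise 22 above it (tips slightly tapered). A white lamp bar with a violet window, 65 high, 30 deep, 140 wide, stands across the jig's +x end (x from 102 to 132).
- jig_bed (a point): Centre of the top of the jig's bed (30 above the table), midway between the pins; the panel's origin belongs here. Axes as the jig.
- pin0_tip (a point): Tip of the jig's pin at x = -55, 52 above the table.
- pin1_tip (a point): Tip of the jig's pin at x = +55, 52 above the table.
- switch_box: Grey switch box with a yellow top, 90 x 90 x 50 high, fixed to the table; origin at the centre of its underside. A dark collar of 40 diameter rises from it to 58 above the table; the plunger comes out of the collar.
- plunger_top (a point): Centre of the top of the plunger's round black cap (46 diameter, 10 thick); 96 above the table when not pressed, and sinks as it is pressed.
- plunger (a joint): Downward travel of the spring plunger in m: 0 when free, 0.026 bottomed. The stem's part above the collar is white for the first 0.010, then a green ring from 0.010 to 0.018, then red: the green ring is level with the collar's top at 0.010 to 0.018 (middle 0.014). The spring springs back when let go: about 2 N to start, 7 N at the middle of the green, 11 N bottomed.
- paint_jar: Bystander: closed blue paint jar, 52 diameter, 62 tall; loose, origin at the centre of its underside.
- glue_bottle: Bystander: white glue bottle with a pointed nozzle, 44 diameter, 95 tall; loose, origin at the centre of its underside.
- model_tree: Bystander: little model tree, green cone on a round 44 plywood foot, 85 tall; loose, origin at the centre of its underside.
- model_house: Bystander: little cardboard model house with a blue gable roof, 56 x 45, 65 tall; loose, origin at the centre of its underside.
- marker: Bystander: blue paint marker with a black cap lying flat, about 135 long, 15 thick; loose, origin at the centre of its underside.
- foam_strip: Bystander: white foam strip lying flat, 110 x 22 x 18; loose, origin at the centre of its underside.
Mind the look-alikes: they are no part of the job. Of the things that look like the switch_box, the smaller one is meant. What is shaped like the panel but blue is not meant.

How it is judged:
By the outcome, as a careful person would: the job done as asked, in the order asked, and still so for the second after the job is handed in, while the arm keeps its last pose, push and grip.
It also fails if it takes over 58 s, if anything falls off the work surface, if the arm or the gripper's body presses on something with over 40 N, if the wrist force passes 120 N, or if a joint passes its speed limit or range.

## Working session

There is one attempt and no reset: what is moved stays moved. The work goes in short steps, Python scripts to look and compute and a tool call to move; the robot and the scene stay as the last step left them, time stands still between calls to the robot, and variables do not carry over. Pictures are saved under pics/ and viewed, and the job is handed in when it is done.

Besides the shell and the picture viewer there is one more tool, called after ">>>" as a command line: name --pt "numbers of a row" for each row, then --argument value for the rest. arm_command: Moves the arm, as the interface text tells. Its arguments: {"type":"object","properties":{"plan":{"type":"array","items":{"type":"array","items":{"type":"number","minimum":-1,"maximum":1}}},"hand":{"type":"number"},"newtons":{"type":"number"}},"required":["plan"]}

```bash
mkdir -p pics; ls
python3 - <<'E'
from station import *
import cv2
s=observe();print(s)
for n in("scene","top"):
    cv2.imwrite(f"pics/{n}0.png",get_image(n)[:,:,::-1])
for n in("scene","top","wrist"):print(camera_info(n))
E
```

```text
pics
{'time_s': 0.0, 'joint_positions': array([ 1.0079868 ,  0.39919119,  0.04500557,  1.53784828, -0.01869861,
        1.20687776, -0.05067226]), 'dq': array([-0.00020046,  0.00142267,  0.00084538,  0.00117979,  0.00067606,
       -0.00024956, -0.00016278]), 'effort': array([-3.51548997e-04, -4.75115240e+01,  1.36483088e+00, -2.54220772e+01,
        1.17030673e-02,  9.43723455e-03, -1.00179960e-05]), 'tcp_pos': array([ 0.29054482, -0.58076557,  0.23027751]), 'tool_rot': array([-0.1619293 , -0.68796733, -0.16321657,  0.68836052]), 'wrist_force': array([-0.14560884,  1.02136358,  0.31679909]), 'torque': array([-0.01920733, -0.04359001, -0.05812756]), 'finger_gap': 0.0853666575436937}
{'mtx': array([[460.62889608,   0.        , 310.23471999],
       [  0.        , 460.62889608, 239.4663377 ],
       [  0.        ,   0.        ,   1.        ]]), 'k1': 0.041300070067392405, 'eye': array([ 0.93226038, -0.37914257,  1.0281829 ]), 'attitude': array([-0.23910977,  0.89406813,  0.36423588, -0.10392752])}
{'mtx': array([[463.6035723 ,   0.        , 316.14704351],
       [  0.        , 463.6035723 , 240.20962106],
       [  0.        ,   0.        ,   1.        ]]), 'k1': -0.021627795024729706, 'eye': array([0.38410902, 0.0225072 , 1.33165428]), 'attitude': array([ 0.03398062, -0.69851565,  0.71350914, -0.04273071])}
{'mtx': array([[335.57941835,   0.        , 322.43040159],
       [  0.        , 335.57941835, 244.9891593 ],
       [  0.        ,   0.        ,   1.        ]]), 'k1': -0.012322075414804401, 'T_tool_cam': array([[-8.22767218e-04, -2.89278839e-01,  9.57244523e-01,
        -1.41468937e-01],
       [ 9.99999119e-01,  7.59261922e-04,  1.08896408e-03,
        -3.82865134e-04],
       [-1.04181358e-03,  9.57244575e-01,  2.89277959e-01,
        -7.33564325e-02],
       [ 0.00000000e+00,  0.00000000e+00,  0.00000000e+00,
         1.00000000e+00]])}
```

View pics/scene0.png

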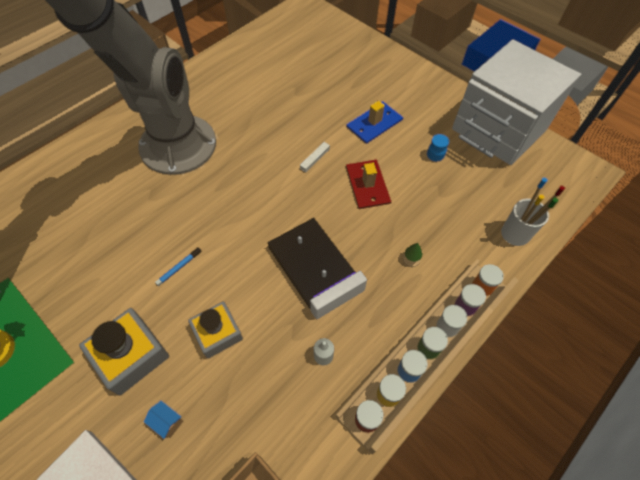

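View pics/top0.png

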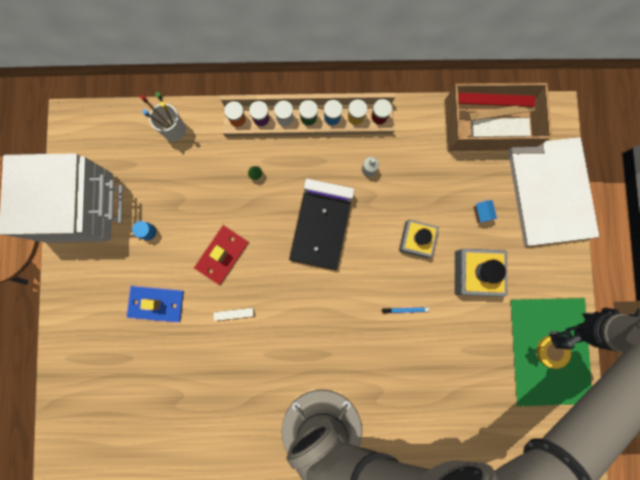

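The top view shows the following:
- **Panels:** red panel at (221,255); blue look-alike at (155,304), not meant.
- **Jig:** (322,232), with the lamp bar at (329,190).
- **Switch boxes:** small at (420,238) and big at (482,273). The smaller one is meant.

I'll enlarge crops to confirm and measure.

```bash
cat > h.py <<'E'
import numpy as np, cv2
from station import *
from scipy.spatial.transform import Rotation as R
def q2R(q): return R.from_quat([q[1],q[2],q[3],q[0]]).as_matrix()
def cam(n,s=None):
    c=camera_info(n)
    if n=="wrist":
        T=np.eye(4);T[:3,:3]=q2R(s["tool_rot"]);T[:3,3]=s["tcp_pos"];T=T@c["T_tool_cam"]
        return c["mtx"],c["k1"],T[:3,3],T[:3,:3]
    return c["mtx"],c["k1"],np.array(c["eye"]),q2R(c["attitude"])
def ray(C,uv):
    K,k,e,A=C
    d=np.array([(uv[0]-K[0,2])/K[0,0],(uv[1]-K[1,2])/K[1,1]])
    s=d.copy()
    for _ in range(20): s=d/(1+k*(s@s))
    return e,A@np.array([s[0],s[1],1.])
def plane(C,uv,z):
    e,d=ray(C,uv);t=(z-e[2])/d[2];return e+t*d
def proj(C,p):
    K,k,e,A=C
    v=A.T@(np.array(p)-e);s=v[:2]/v[2];s=s*(1+k*(s@s));return K[0,0]*s[0]+K[0,2],K[1,1]*s[1]+K[1,2]
def tri(C1,u1,C2,u2):
    e1,d1=ray(C1,u1);e2,d2=ray(C2,u2)
    d1=d1/np.linalg.norm(d1);d2=d2/np.linalg.norm(d2)
    t=np.linalg.lstsq(np.c_[d1,-d2],e2-e1,rcond=None)[0]
    a,b=e1+t[0]*d1,e2+t[1]*d2;return (a+b)/2,np.linalg.norm(a-b)
def blobs(m,box=None,amin=8):
    if box is not None:
        mm=np.zeros_like(m);x0,y0,x1,y1=box;mm[y0:y1,x0:x1]=m[y0:y1,x0:x1];m=mm
    n,l,st,c=cv2.connectedComponentsWithStats(m.astype(np.uint8))
    return sorted([(st[i,4],c[i],l==i) for i in range(1,n) if st[i,4]>=amin],key=lambda a:-a[0])
E
python3 - <<'E'
from h import *
t=cv2.imread("pics/top0.png");s=cv2.imread("pics/scene0.png")
a=cv2.resize(t[160:300,180:460],None,fx=2.8,fy=2.8,interpolation=cv2.INTER_CUBIC);cv2.imwrite("pics/ct.png",a)
b=cv2.resize(s[150:370,180:400],None,fx=2.7,fy=2.7,interpolation=cv2.INTER_CUBIC);cv2.imwrite("pics/cs.png",b)
for n,im,bp,bs in(("top",t,(190,220,255,290),(395,215,445,262)),("scene",s,(340,155,395,210),(185,300,245,360))):
    C=cam(n);hsv=cv2.cvtColor(im,cv2.COLOR_BGR2HSV);H,S,V=cv2.split(hsv)
    yl=(H>20)&(H<32)&(S>190)&(V>120)
    for ar,c,_ in blobs(yl,bp)[:2]: print(n,"chim top",ar,c,plane(C,c,.071))
    red=((H<8)|(H>172))&(S>150)
    ar,c,m=blobs(red,bp)[0]
    m=cv2.morphologyEx(m.astype(np.uint8),cv2.MORPH_CLOSE,np.ones((9,9)))
    cn=max(cv2.findContours(m,0,1)[0],key=cv2.contourArea)
    P=np.array([plane(C,p[0],.010)[:2] for p in cn],np.float32);print(n,"panel rect",cv2.minAreaRect(P*1000))
    for ar,c,_ in blobs(V<60,bs)[:2]: print(n,"cap",ar,c,plane(C,c,.094))
    ar,c,_ =blobs(yl,bs)[0]; print(n,'box yellow',ar,c)
E
```

```text
top panel rect ((492.36492919921875, 277.3832092285156), (89.21089935302734, 146.95944213867188), 55.4295539855957)
top cap 167 [423.0239521  236.64071856] [ 0.52254732 -0.28283473  0.094     ]Traceback (most recent call last):
  File "<stdin>", line 15, in <module>
IndexError: list index out of range
```

View pics/ct.png

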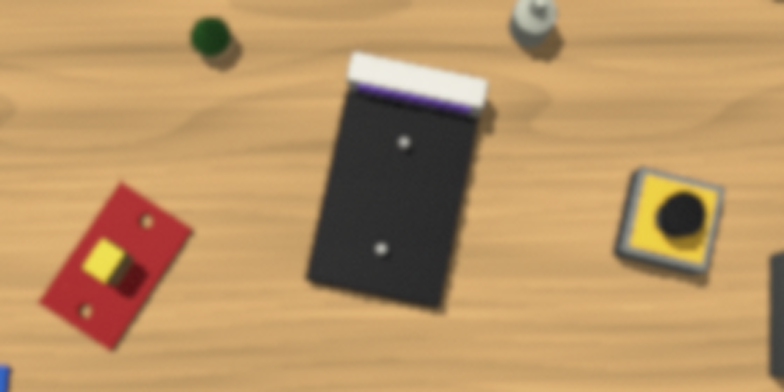

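View pics/cs.png

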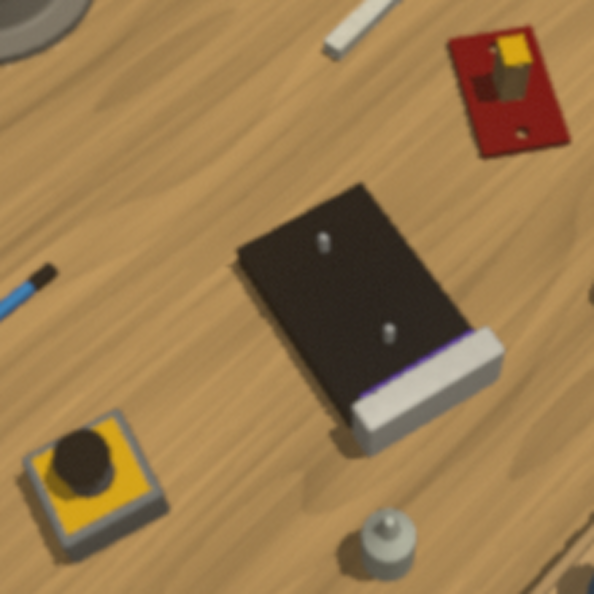

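The crops show the red panel with its yellow-topped chimney, the black bed with two pins, and the small box with a black cap (right in the top crop, lower left in the scene crop). Next I'll refine the measurements.

```bash
cat > m.py <<'E'
from h import *
t=cv2.imread("pics/top0.png");s=cv2.imread("pics/scene0.png")
D={}
for n,im,bp,bs,bj,sat in(("top",t,(190,220,255,290),(395,215,445,262),(297,204,345,262),110),("scene",s,(340,155,395,210),(185,300,245,360),(275,225,345,280),110)):
    C=cam(n);hsv=cv2.cvtColor(im,cv2.COLOR_BGR2HSV);H,S,V=cv2.split(hsv)
    yl=(H>18)&(H<36)&(S>sat)&(V>150)
    if n=="scene": yl&=(S>190)
    for ar,c,_ in blobs(yl,(bp[0]+15,bp[1]+8,bp[2]-8,bp[3]-12))[:2]: print(n,"chim top",ar,c,plane(C,c,.071)); D.setdefault((n,'chim'),c)
    red=((H<8)|(H>172))&(S>130)
    ar,c,m=blobs(red,bp)[0]
    m=cv2.morphologyEx(m.astype(np.uint8),cv2.MORPH_CLOSE,np.ones((9,9)))
    cn=max(cv2.findContours(m,0,1)[0],key=cv2.contourArea)
    P=np.array([plane(C,p[0],.010)[:2] for p in cn],np.float32);print(n,"panel rect",cv2.minAreaRect(P*1000))
    for ar,c,_ in blobs(V<70,bs)[:2]: print(n,"cap",ar,c,plane(C,c,.094)); D.setdefault((n,'cap'),c)
    for i,(ar,c,m) in enumerate(sorted(blobs(V>90,bj,3)[:2],key=lambda a:-a[1][1] if n=="top" else a[1][1])):
        print(n,"pin",ar,c,plane(C,c,.050)); D[n,i]=c
for k in('chim','cap',0,1):
    print(k,tri(cam("top"),D["top",k],cam("scene"),D["scene",k]))
E
python3 m.py
```

```text
top chim top 126 [216.5952381  252.53968254] [0.49312944 0.27723853 0.071     ]
top panel rect ((492.36492919921875, 277.3832092285156), (89.21089935302734, 146.95944213867188), 55.4295539855957)
top cap 178 [423.0505618  236.71348315] [ 0.52234834 -0.28289758  0.094     ]
top pin 83 [342.55421687 251.93975904] [ 0.48934537 -0.06747227  0.05      ]
top pin 56 [298.14285714 211.16071429] [0.60641997 0.05369998 0.05      ]
scene chim top 98 [370.06122449 168.25510204] [0.49440508 0.27504573 0.071     ]
scene panel rect ((494.6712341308594, 273.3362121582031), (89.31892395019531, 150.52378845214844), 55.7465934753418)
scene cap 342 [210.01461988 320.47660819] [ 0.52976484 -0.28955876  0.094     ]
scene pin 177 [283.03389831 229.11864407] [ 0.45510338 -0.006728    0.05      ]
scene pin 433 [335.94919169 235.75981524] [0.56280999 0.07090277 0.05      ]
chim (array([0.49314814, 0.27758748, 0.06777886]), np.float64(0.0007798318116788099))
cap (array([ 0.52363994, -0.28740701,  0.07864901]), np.float64(0.0016534125212633514))
0 (array([ 0.49023234, -0.05088304,  0.13885321]), np.float64(0.02638948576674818))
1 (array([0.59096158, 0.04687984, 0.11442986]), np.float64(0.013444618564641077))
```

Run:
```python
from h import *
t=cv2.imread("pics/top0.png");s=cv2.imread("pics/scene0.png")
D={}
for n,im,bx in(("top",t,[(311,243,322,254),(319,205,330,216)]),("scene",s,[(294,232,306,248),(318,265,331,280)])):
    C=cam(n);V=im.max(2).astype(float)
    for i,b in enumerate(bx):
        r=V[b[1]:b[3],b[0]:b[2]];w=np.clip(r-np.median(r)-15,0,None)
        ys,xs=np.mgrid[b[1]:b[3],b[0]:b[2]]
        c=np.array([(w*xs).sum(),(w*ys).sum()])/w.sum()
        D[n,i]=c;print(n,i,c,(w>0).sum(),plane(C,c,.048 if n=="top" else .043))
P=[plane(cam("top"),D["top",i],.048) for i in(0,1)]
d=P[1]-P[0];print("dist",np.linalg.norm(d),"ang",np.degrees(np.arctan2(d[1],d[0])),"mid",(P[0]+P[1])/2)
Q=[plane(cam("scene"),D["scene",i],.043) for i in(0,1)];d=Q[1]-Q[0];print("scene dist",np.linalg.norm(d),"ang",np.degrees(np.arctan2(d[1],d[0])),"mid",(Q[0]+Q[1])/2)
s=observe();Rm=q2R(s["tool_rot"]);print(Rm)
```

```text
top 0 [315.60938884 248.26572188] 28 [0.50132259 0.00705354 0.048     ]
top 1 [323.81977343 210.19773429] 25 [ 0.60806791 -0.01831075  0.048     ]
scene 0 [299.5313377  238.63330215] 38 [0.50104631 0.00526885 0.043     ]
scene 1 [323.8321492  272.21847247] 35 [ 0.60807399 -0.0196791   0.043     ]
dist 0.10971741405664799 ang -13.366452768735456 mid [ 0.55469525 -0.00562861  0.048     ]
scene dist 0.10989688185147337 ang -13.121241061869053 mid [ 0.55456015 -0.00720513  0.043     ]
[[-8.93156468e-04  4.47453081e-01 -8.94306962e-01]
 [ 1.48661281e-03 -8.94305737e-01 -4.47453952e-01]
 [-9.99998496e-01 -1.72913458e-03  1.33565472e-04]]
```

Two-view checks agree:
- **Pins:** 110 mm apart. Jig centre is about (0.555, -0.006) at -13.2°.
- **Panel:** about 147 × 89 mm at (0.493, 0.277), long axis at -34.5°.

I'll move across high up.

>>> arm_command --pt "0 -0.9 -0.75 0" --pt "0 -0.9 -0.75 0" --pt "0 -0.9 -0.75 0" --pt "0 -0.9 -0.75 0" --pt "0 -0.9 -0.75 0" --pt "0 -0.9 -0.75 0" --hand 1 --newtons 50

```text
time_s: 0.6
tcp_pos: [0.3326, -0.4064, 0.2312]
tool_rot: [0.164, 0.688, 0.165, -0.687]
wrist_force: [-0.4, -0.7, -0.2]
finger_gap: 0.0856
```

>>> arm_command --pt "0 -0.9 -0.75 0" --pt "0 -0.9 -0.75 0" --pt "0 -0.9 -0.75 0" --pt "0 -0.9 -0.75 0" --pt "0 -0.9 -0.75 0"

```text
time_s: 1.02
tcp_pos: [0.3728, -0.2339, 0.2313]
tool_rot: [0.164, 0.688, 0.166, -0.687]
wrist_force: [0.2, 0.1, -0.5]
finger_gap: 0.085
```

>>> arm_command --pt "0 -0.9 -0.75 0" --pt "0 -0.9 -0.75 0" --pt "0 -0.9 -0.75 0" --pt "0 -0.9 -0.75 0" --pt "0 -0.9 -0.75 0"

```text
time_s: 1.43
tcp_pos: [0.4133, -0.0625, 0.2318]
tool_rot: [0.165, 0.688, 0.166, -0.687]
wrist_force: [0.4, -0.7, -0.3]
finger_gap: 0.0856
```

>>> arm_command --pt "0 -0.9 -0.75 0" --pt "0 -0.9 -0.75 0" --pt "0 -0.9 -0.75 0" --pt "0 -0.9 -0.75 0" --pt "0 -0.9 -0.75 0"

```text
time_s: 1.85
tcp_pos: [0.4534, 0.1095, 0.232]
tool_rot: [0.164, 0.689, 0.167, -0.686]
wrist_force: [-0.0, -0.0, 0.7]
finger_gap: 0.0853
```

>>> arm_command --pt "0 -0.9 -0.75 -0.02" --pt "0 -0.9 -0.75 -0.04" --pt "0 -0.9 -0.75 -0.06" --pt "0 -0.9 -0.75 -0.08" --pt "0 -0.9 -0.75 -0.1" --pt "0 -0.9 -0.75 -0.12" --pt "0 -0.9 -0.75 -0.14" --pt "0 -0.9 -0.75 -0.16" --pt "0 -0.9 -0.75 -0.18" --pt "0 -0.9 -0.75 -0.2"

```text
time_s: 2.68
tcp_pos: [0.4934, 0.2725, 0.2307]
tool_rot: [0.535, 0.462, 0.536, -0.462]
wrist_force: [-0.4, 0.7, 0.4]
finger_gap: 0.0857
```

>>> arm_command --pt "0 0 0 -0.02" --pt "0 0 0 -0.04" --pt "0 0 0 -0.06" --pt "0 0 0 -0.08" --pt "0 0 0 -0.1" --pt "0 0 0 -0.12" --pt "0 0 0 -0.13" --pt "0 0 0 -0.13"

```text
time_s: 3.35
tcp_pos: [0.4934, 0.2724, 0.2306]
tool_rot: [0.674, 0.213, 0.675, -0.213]
wrist_force: [0.5, 0.4, -0.9]
finger_gap: 0.0851
```

```bash
cat >> h.py <<'E'
def state():
    s=observe();Rm=q2R(s["tool_rot"]);yaw=np.degrees(np.arctan2(Rm[1,1],Rm[0,1]))
    print("t%.2f"%s["time_s"],"tcp",s["tcp_pos"].round(4),"yaw(y) %.2f"%yaw,"tilt",Rm[:,0].round(4),"F",np.round(s["wrist_force"],1),"gap %.4f"%s["finger_gap"])
    return s,Rm,yaw
def move(target,yawt=None):
    s,Rm,yaw=state()
    d=Rm.T@(np.array(target)-s["tcp_pos"])
    a=0 if yawt is None else -((yawt-yaw+180)%360-180)/360
    print("frac",(d/.15).round(4),"turn %.4f"%a,"dist %.4f"%np.linalg.norm(d))
E
python3 - <<'E'
from h import *
move([.493,.277,.20],55.5)
cv2.imwrite("pics/w1.png",get_image("wrist")[:,:,::-1])
E
```

```text
t3.35 tcp [0.4934 0.2724 0.2306] yaw(y) 54.92 tilt [-9.e-04  2.e-04 -1.e+00] F [ 0.5  0.4 -0.9] gap 0.0851
frac [ 0.2043  0.0237 -0.0194] turn -0.0016 dist 0.0310
```

View pics/w1.png

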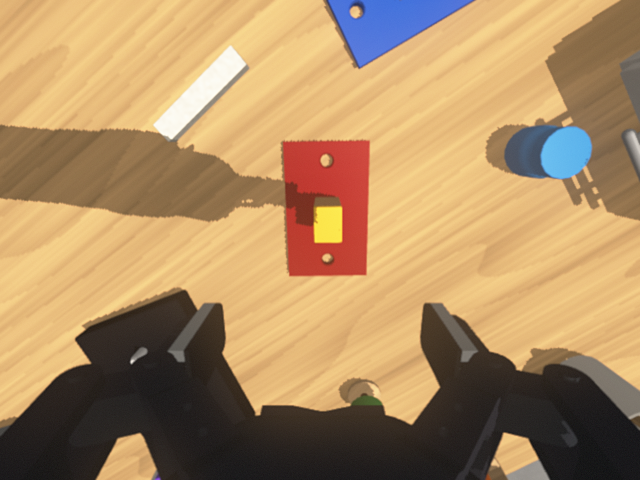

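The wrist view shows the red panel nearly square to the jaws. Holes are at (326,160) and (327,258), yellow top at (328,224). I'll measure from these.

```bash
cat > wp.py <<'E'
from h import *
import sys
def meas(fn,s,box=(270,120,385,290)):
    im=cv2.imread(fn);C=cam("wrist",s)
    H,S,V=cv2.split(cv2.cvtColor(im,cv2.COLOR_BGR2HSV))
    yl=(H>20)&(H<36)&(S>180)&(V>150)
    ar,c,_=blobs(yl,box)[0];top=plane(C,c,.071);print("yellow",ar,c,top)
    red=((H<8)|(H>172))&(S>130)
    ar,c,m=blobs(red,box)[0];m=m.astype(np.uint8)
    cn,hi=cv2.findContours(m,cv2.RETR_CCOMP,cv2.CHAIN_APPROX_NONE)
    o=max(cn,key=cv2.contourArea)
    P=np.array([plane(C,p[0],.010)[:2] for p in o],np.float32);print("rect",cv2.minAreaRect(P*1000))
    hs=[]
    for i,k in enumerate(cn):
        if hi[0][i][3]>=0 and 30<cv2.contourArea(k)<400:
            (u,v),r=cv2.minEnclosingCircle(k);p=plane(C,(u,v),.010)
            print("hole",(u,v),r,p,cv2.contourArea(k));hs.append(p)
    if len(hs)==2:
        d=hs[0]-hs[1];print("dist",np.linalg.norm(d),"ang",np.degrees(np.arctan2(d[1],d[0])),"mid",(hs[0]+hs[1])/2)
if __name__=="__main__":
    s,_,_=state();meas(sys.argv[1],s)
E
python3 wp.py pics/w1.png
```

```text
t3.40 tcp [0.4932 0.2725 0.2307] yaw(y) 54.78 tilt [-8.e-04  1.e-04 -1.e+00] F [ 0.  -0.4  0.4] gap 0.0853
yellow 126 [326.65873016 219.92063492] [0.4894714  0.27960529 0.071     ]
rect ((493.3101806640625, 277.29766845703125), (89.42765808105469, 148.8264923095703), 55.49604415893555)
hole (327.03424072265625, 258.4178161621094) 6.500707626342773 [0.53807201 0.24701197 0.01      ] 109.5
hole (325.75, 160.0) 7.520904541015625 [0.44786212 0.3083874  0.01      ] 152.5
dist 0.10910897466893053 ang -34.22990489056017 mid [0.49296707 0.27769969 0.01      ]
```

```bash
python3 -c "
from h import *
move([.4931,.2775,.027],55.55)"
```

```text
t3.40 tcp [0.4932 0.2725 0.2307] yaw(y) 54.78 tilt [-8.e-04  1.e-04 -1.e+00] F [ 0.  -0.4  0.4] gap 0.0853
frac [ 1.358   0.0274 -0.0183] turn -0.0021 dist 0.2038
```

>>> arm_command --pt "0.2 0.027 -0.018 -0.002" --pt "0.4 0.027 -0.018 -0.002" --pt "0.6 0.027 -0.018 -0.002" --pt "0.8 0.027 -0.018 -0.002" --pt "0.9 0.027 -0.018 -0.002" --pt "0.9 0.027 -0.018 -0.002"

```text
time_s: 3.9
tcp_pos: [0.4904, 0.2765, 0.0927]
tool_rot: [0.674, 0.207, 0.677, -0.211]
wrist_force: [-0.3, -0.1, 0.8]
finger_gap: 0.0853
```

Run:
```python
from h import *
move([.4931,.2775,.027],55.55)
cv2.imwrite("pics/w2.png",get_image("wrist")[:,:,::-1])
```

```text
t3.90 tcp [0.4904 0.2765 0.0927] yaw(y) 55.62 tilt [-0.006  -0.0037 -1.    ] F [-0.3 -0.1  0.8] gap 0.0853
frac [0.4379 0.0185 0.0121] turn 0.0002 dist 0.0658
```

View pics/w2.png

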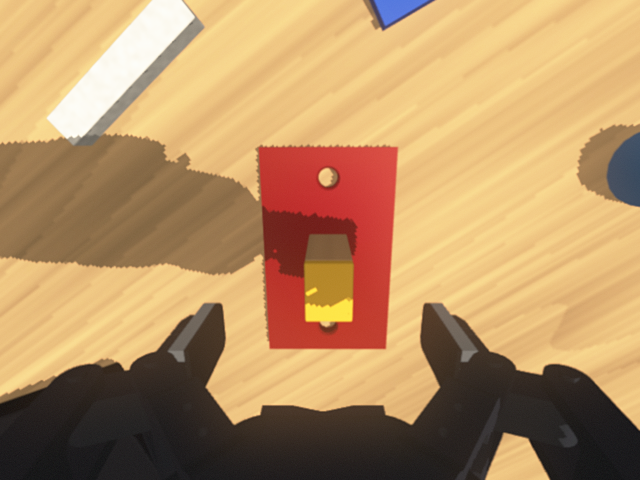

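The chimney, at (328,290), sits between the fingers. I'll continue down and correct x and y.

>>> arm_command --pt "0.2 0.018 0.012 0" --pt "0.35 0.018 0.012 0" --pt "0.44 0.018 0.012 0" --pt "0.44 0.018 0.012 0" --pt "0.44 0.018 0.012 0"

```text
time_s: 4.37
tcp_pos: [0.4957, 0.2806, 0.0313]
tool_rot: [0.676, 0.209, 0.675, -0.208]
wrist_force: [-0.6, 0.1, 0.3]
finger_gap: 0.0856
```

Run:
```python
from h import *
move([.4931,.2775,.027],55.55)
cv2.imwrite("pics/w3.png",get_image("wrist")[:,:,::-1])
```

```text
t4.37 tcp [0.4957 0.2806 0.0313] yaw(y) 55.70 tilt [ 1.e-03  6.e-04 -1.e+00] F [-0.6  0.1  0.3] gap 0.0856
frac [ 0.0285 -0.0264 -0.0026] turn 0.0004 dist 0.0059
```

View pics/w3.png

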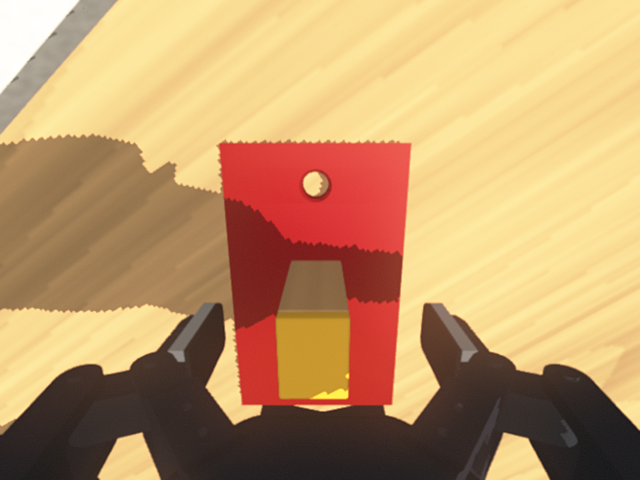

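The panel appears shifted to the left: chimney centre at column 313, where the jaw centre is 322. My correction acted on a transient reading, so I'm backing it out.

>>> arm_command --pt "0.028 -0.026 -0.003 0" --pt "0.028 -0.026 -0.003 0" --pt "0.028 -0.026 -0.003 0" --pt "0.028 -0.026 -0.003 0"

```text
time_s: 4.75
tcp_pos: [0.4927, 0.2772, 0.0266]
tool_rot: [0.676, 0.209, 0.675, -0.208]
wrist_force: [-0.9, 0.5, -0.8]
finger_gap: 0.0856
```

```bash
python3 -c "
from h import *
move([.4931,.2775,.027],55.55)"
```

```text
t4.75 tcp [0.4927 0.2772 0.0266] yaw(y) 55.71 tilt [ 9.e-04  2.e-04 -1.e+00] F [-0.9  0.5 -0.8] gap 0.0856
frac [-0.0025  0.0033  0.0008] turn 0.0004 dist 0.0006
```

Positioned within 1 mm, so I'll grip.

>>> arm_command --pt "0 0 0 0" --pt "0 0 0 0" --pt "0 0 0 0" --pt "0 0 0 0" --pt "0 0 0 0" --pt "0 0 0 0" --pt "0 0 0 0" --pt "0 0 0 0" --hand 0 --newtons 60

```text
time_s: 5.42
tcp_pos: [0.4928, 0.2776, 0.0263]
tool_rot: [0.676, 0.209, 0.676, -0.208]
wrist_force: [0.9, 0.7, 1.5]
finger_gap: 0.0254
```

>>> arm_command --pt "-0.05 0 0 0" --pt "-0.15 0 0 0" --pt "-0.3 0 0 0" --pt "-0.45 0 0 0" --pt "-0.6 0 0 0" --pt "-0.7 0 0 0" --pt "-0.7 0 0 0" --pt "-0.7 0 0 0"

```text
time_s: 6.08
tcp_pos: [0.4927, 0.2769, 0.1317]
tool_rot: [0.676, 0.209, 0.675, -0.208]
wrist_force: [0.4, -0.6, -2.6]
finger_gap: 0.0254
```

Run:
```python
from h import *
move([.5546,-.0062,.132],76.9)
cv2.imwrite("pics/w4.png",get_image("wrist")[:,:,::-1])
```

```text
t6.08 tcp [0.4927 0.2769 0.1317] yaw(y) 55.70 tilt [ 1.3e-03 -2.0e-04 -1.0e+00] F [ 0.4 -0.6 -2.6] gap 0.0254
frac [-1.4000e-03 -1.3266e+00  1.4049e+00] turn -0.0589 dist 0.2898
```

View pics/w4.png

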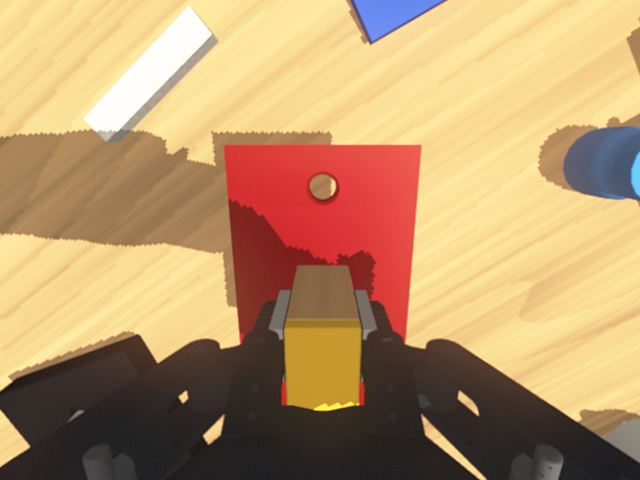

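The panel is held level, with a 2.6 N load and the near hole at (322,187). I'll carry it to above the jig.

>>> arm_command --pt "0 -0.05 0.05 0" --pt "0 -0.15 0.15 0" --pt "0 -0.3 0.3 0" --pt "0 -0.45 0.47 0" --pt "0 -0.6 0.63 0" --pt "0 -0.75 0.79 0" --pt "0 -0.85 0.9 0" --pt "0 -0.9 0.95 0"

```text
time_s: 6.8
tcp_pos: [0.5339, 0.0791, 0.1291]
tool_rot: [0.674, 0.209, 0.676, -0.212]
wrist_force: [0.3, -0.5, -2.5]
finger_gap: 0.0257
```

>>> arm_command --pt "0 -0.05 0.05 -0.005" --pt "0 -0.15 0.15 -0.015" --pt "0 -0.25 0.27 -0.025" --pt "0 -0.35 0.37 -0.035" --pt "0 -0.41 0.43 -0.045" --pt "0 -0.427 0.455 -0.055" --pt "0 -0.427 0.455 -0.059" --pt "0 -0.427 0.455 -0.059"

```text
time_s: 7.47
tcp_pos: [0.5537, -0.0056, 0.1302]
tool_rot: [0.702, 0.081, 0.703, -0.08]
wrist_force: [-0.8, 0.5, -2.5]
finger_gap: 0.0254
```

Run:
```python
from h import *
move([.5546,-.0062,.132],76.9)
cv2.imwrite("pics/w5.png",get_image("wrist")[:,:,::-1])
```

```text
t7.47 tcp [ 0.5537 -0.0056  0.1302] yaw(y) 76.96 tilt [-0.0018  0.0013 -1.    ] F [-0.8  0.5 -2.5] gap 0.0254
frac [-0.0117 -0.0026  0.0071] turn 0.0002 dist 0.0021
```

View pics/w5.png

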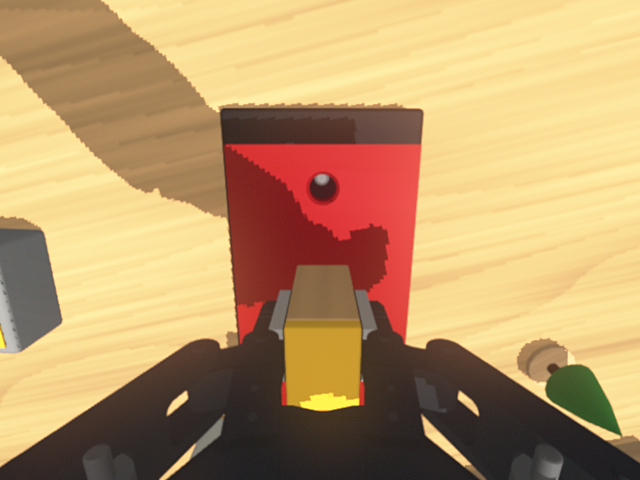

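The wrist view shows pin 0's tip through the hole at about (321,180), hole centre (322,187). The panel's end edge at row 145 is parallel to the jig's edge at row 108. Now I'll quantify both.

```bash
cat > wj.py <<'E'
from h import *
import sys
def go(fn,s,hc):
    im=cv2.imread(fn);C=cam("wrist",s);Rm=q2R(s["tool_rot"])
    zt=s["tcp_pos"][2]-.0163
    x0,y0=hc[0]-24,hc[1]-24
    cr=im[y0:y0+48,x0:x0+48]
    cv2.imwrite("pics/hole.png",cv2.resize(cr,None,fx=10,fy=10,interpolation=cv2.INTER_NEAREST))
    H,S,V=cv2.split(cv2.cvtColor(im,cv2.COLOR_BGR2HSV))
    nred=~(((H<12)|(H>168))&(S>120)&(V>70))
    for ar,c,m in blobs(nred,(x0,y0,x0+48,y0+48),20)[:2]:
        cn=max(cv2.findContours(m.astype(np.uint8),0,1)[0],key=cv2.contourArea)
        (u,v),r=cv2.minEnclosingCircle(cn);p=plane(C,(u,v),zt);print("hole",ar,(u,v),r,"r_mm",r*1000*(C[2][2]-zt)/335.6,p,"tool",(Rm.T@(p-s["tcp_pos"])).round(4))
    lo=(S<70)&(V>95)
    for ar,c,m in blobs(lo,(x0+8,y0+8,x0+40,y0+40),6)[:3]:
        (u,v),r=cv2.minEnclosingCircle(np.argwhere(m)[:,::-1].astype(np.float32))
        p=plane(C,c,.052);print("pin",ar,c,(u,v),r,"r_mm",r*1000*(C[2][2]-.052)/335.6,p,"tool",(Rm.T@(p-s["tcp_pos"])).round(4))
    # edges: panel end & jig end, per column
    red=~nred
    def edge(cols,f,z):
        P=[]
        for c in cols:
            r=f(c)
            if r is not None:P.append(plane(C,(c,r),z)[:2])
        P=np.array(P);vx,vy,_,_=cv2.fitLine(P.astype(np.float32)*1000,cv2.DIST_HUBER,0,.01,.001).ravel();return np.degrees(np.arctan2(vy,vx)),P.mean(0)
    def panel_r(c):
        r=np.flatnonzero(red[60:260,c]);return 60+r[0]-.5 if len(r) else None
    def jig_r(c):
        r=np.flatnonzero(V[60:260,c]<80);return 60+r[0]-.5 if len(r) else None
    print("panel end",edge(range(235,410,3),panel_r,zt)); print("jig end",edge(range(235,410,3),jig_r,.030))
if __name__=="__main__":
    s,_,_=state();go(sys.argv[1],s,(int(sys.argv[2]),int(sys.argv[3])))
E
python3 wj.py pics/w5.png 322 187
```

```text
t7.52 tcp [ 0.5537 -0.005   0.1305] yaw(y) 76.97 tilt [-0.0013  0.0012 -1.    ] F [ 0.8 -0.6 -3.2] gap 0.0254
hole 285 (321.99169921875, 185.38949584960938) 11.78018856048584 r_mm 5.541933730610132 [0.49952402 0.00734234 0.11421957] tool [ 0.0164 -0.0002 -0.0555]
pin 118 [321.58474576 179.39830508] (321.5, 179.0) 6.800835609436035 r_mm 4.460282068224412 [0.50284082 0.00625293 0.052     ] tool [ 0.0786 -0.0006 -0.052 ]
panel end (np.float32(-89.63026), array([0.47251052, 0.01339338]))
jig end (np.float32(58.681957), array([ 0.46277563, -0.00390529]))
```

View pics/hole.png

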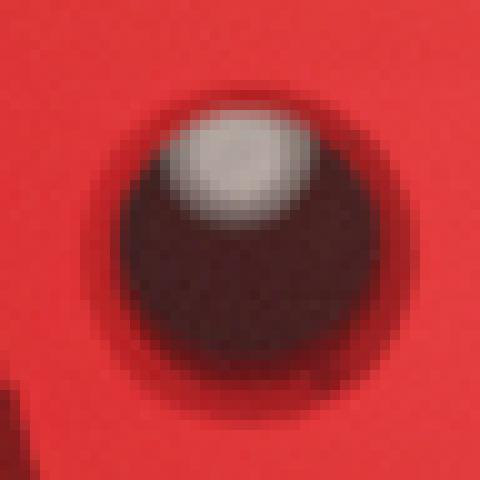

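The hole rim centre is about (322.5,188.5) and the pin is nearly concentric. The edge fit picked up wood pixels, so I'm discarding those angles. I'll lower to just above the pins and measure again.

>>> arm_command --pt "0.05 0 0 0" --pt "0.12 0 0 0" --pt "0.2 0 0 0" --pt "0.27 0 0 0" --pt "0.31 0 0 0" --pt "0.31 0 0 0" --pt "0.31 0 0 0" --pt "0.31 0 0 0"

```text
time_s: 8.18
tcp_pos: [0.5548, -0.0058, 0.0848]
tool_rot: [0.703, 0.08, 0.702, -0.08]
wrist_force: [0.3, -0.3, -2.3]
finger_gap: 0.025
```

```bash
sed -i 's/r=np.flatnonzero(red\[60:260,c\]);return 60+r\[0\]-.5/r=np.flatnonzero((red\&((H<6)|(H>174))\&(S>170))[90:260,c]);return 90+r[0]-.5/' wj.py
python3 - <<'E'
from h import *
s,Rm,y=state()
cv2.imwrite("pics/w6.png",get_image("wrist")[:,:,::-1])
from wj import go
go("pics/w6.png",s,(322,187))
E
```

```text
t8.18 tcp [ 0.5548 -0.0058  0.0848] yaw(y) 76.96 tilt [ 7.e-04  2.e-04 -1.e+00] F [ 0.3 -0.3 -2.3] gap 0.0250
hole 380 (321.8333435058594, 185.5) 11.702422142028809 r_mm 5.499786745427838 [0.50070928 0.00638485 0.06854925] tool [ 0.0163 -0.0003 -0.0555]
pin 266 [321.09022556 183.14661654] (321.3571472167969, 182.82142639160156) 9.607513427734375 r_mm 4.989012338986018 [0.50138528 0.00580572 0.052     ] tool [ 0.0328 -0.0007 -0.0547]
panel end (np.float32(77.00434), array([0.48247581, 0.01067659]))
jig end (np.float32(61.08296), array([0.46710088, 0.00767911]))
```

View pics/w6.png

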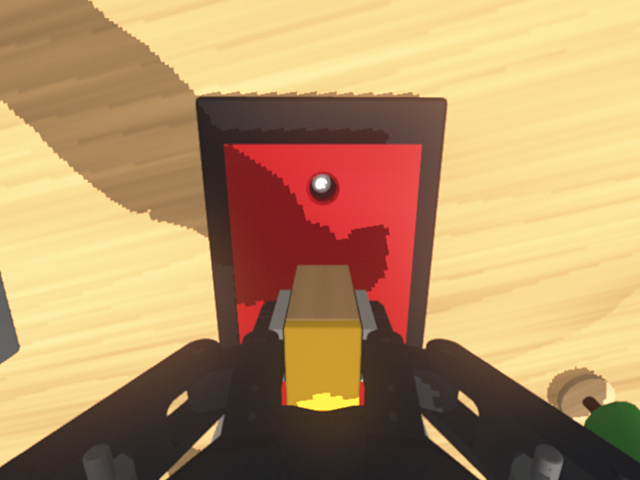

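View pics/hole.png

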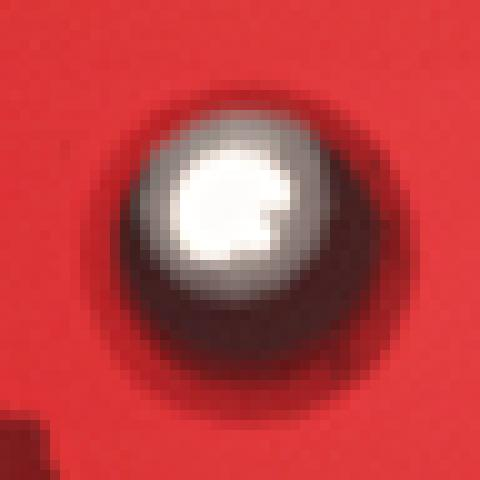

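```bash
cat > je.py <<'E'
from h import *
def je(fn,s,r0=85,r1=115,rows=(120,240)):
    im=cv2.imread(fn);C=cam("wrist",s);V=im.max(2).astype(float);Rm=q2R(s["tool_rot"])
    g=cv2.GaussianBlur(V,(3,3),0)
    def fit(P):
        P=np.array(P,np.float32)*1000;vx,vy,x,y=cv2.fitLine(P,cv2.DIST_HUBER,0,.01,.001).ravel()
        a=np.degrees(np.arctan2(vy,vx));res=np.abs((P-[x,y])@[-vy,vx]);return a,(Rm.T@(np.array([x/1000,y/1000,.03])-s["tcp_pos"])).round(4),np.median(res)
    P=[]
    for c in range(215,435,2):
        # last bright->dark crossing
        col=g[r0:r1,c];i=np.argmin(np.diff(col));P.append(plane(C,(c,r0+i+.5),.03)[:2])
    print("end",fit(P))
    L=[];Rr=[]
    for r in range(*rows,2):
        a=g[r,180:240];i=np.argmin(np.diff(a));L.append(plane(C,(180+i+.5,r),.03)[:2])
        a=g[r,415:470];i=np.argmax(np.diff(a));Rr.append(plane(C,(415+i+.5,r),.03)[:2])
    print("L",fit(L));print("R",fit(Rr))
E
python3 - <<'E'
from je import *
s,_,_=state();je("pics/w6.png",s)
E
```

```text
t8.23 tcp [ 0.555  -0.0059  0.0851] yaw(y) 76.96 tilt [ 1.2e-03  1.0e-04 -1.0e+00] F [-0.2 -1.  -3. ] gap 0.0255
end (np.float32(76.938446), array([ 0.055 , -0.0013, -0.0987]), np.float32(0.08522797))
L (np.float32(-13.383508), array([ 0.055 , -0.0694, -0.054 ]), np.float32(0.14525053))
R (np.float32(-13.122001), array([ 0.0551,  0.0675, -0.0541]), np.float32(0.12042182))
```

The jig axis is about -13.2° from its edges and pins, the panel -13.0°. Pin relative to hole is -0.8 mm in tool y and -0.6 mm in tool z. I'll correct, approach and recheck.

>>> arm_command --pt "0.01 -0.007 -0.004 0.0005" --pt "0.03 -0.007 -0.004 0.0005" --pt "0.03 -0.007 -0.004 0.0005" --pt "0.03 -0.007 -0.004 0.0005" --pt "0.03 -0.007 -0.004 0.0005"

```text
time_s: 8.65
tcp_pos: [0.5537, -0.007, 0.0801]
tool_rot: [0.702, 0.081, 0.702, -0.081]
wrist_force: [0.1, 0.2, -3.2]
finger_gap: 0.0256
```

Run:
```python
from je import *
s,Rm,y=state()
cv2.imwrite("pics/w7.png",get_image("wrist")[:,:,::-1])
from wj import go
go("pics/w7.png",s,(322,187));je("pics/w7.png",s)
```

```text
t8.65 tcp [ 0.5537 -0.007   0.0801] yaw(y) 76.77 tilt [ 1.e-04 -1.e-04 -1.e+00] F [ 0.1  0.2 -3.2] gap 0.0256
hole 429 (322.2003479003906, 185.619140625) 11.825758934020996 r_mm 5.559023593112136 [0.49965193 0.00554701 0.06383548] tool [ 0.0163 -0.0001 -0.0554]
pin 321 [323.16510903 184.79439252] (322.6914978027344, 184.8829803466797) 10.549993515014648 r_mm 5.331377467116525 [0.50074342 0.00577394 0.052     ] tool [ 0.0281  0.0003 -0.0544]
panel end (np.float32(76.81391), array([0.48132951, 0.00974596]))
jig end (np.float32(60.86485), array([0.46809428, 0.00809359]))
end (np.float32(76.752464), array([ 0.0501,  0.0094, -0.0981]), np.float32(0.055388123))
L (np.float32(-13.315319), array([ 0.0501, -0.0681, -0.0545]), np.float32(0.13438775))
R (np.float32(-13.08886), array([ 0.0501,  0.0686, -0.0641]), np.float32(0.118875906))
```

View pics/hole.png

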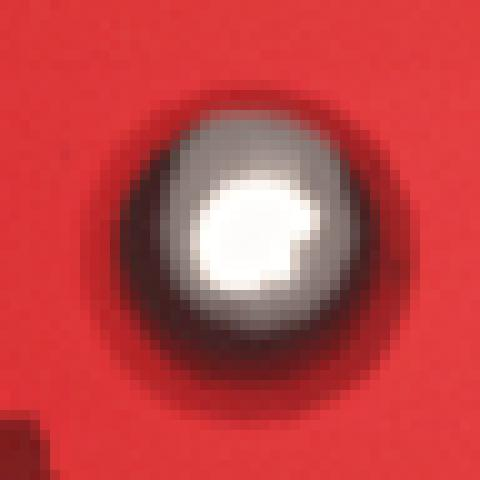

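Pin and hole now agree within about 0.5 mm, so I'll lower onto the pins.

>>> arm_command --pt "0.02 0.001 -0.001 0" --pt "0.04 0.001 -0.001 0" --pt "0.06 0.001 -0.001 0" --pt "0.07 0.001 -0.001 0" --pt "0.07 0.001 -0.001 0" --pt "0.07 0.001 -0.001 0"

```text
time_s: 9.2
tcp_pos: [0.5534, -0.0067, 0.0694]
tool_rot: [0.702, 0.081, 0.703, -0.081]
wrist_force: [0.1, 0.5, -2.2]
finger_gap: 0.0255
```

Run:
```python
from je import *
s,Rm,y=state()
cv2.imwrite("pics/w8.png",get_image("wrist")[:,:,::-1])
from wj import go
go("pics/w8.png",s,(322,187))
```

```text
t9.20 tcp [ 0.5534 -0.0067  0.0694] yaw(y) 76.78 tilt [-3.e-04 -0.e+00 -1.e+00] F [ 0.1  0.5 -2.2] gap 0.0255
hole 464 (322.79412841796875, 187.2058868408203) 12.521699905395508 r_mm 5.887341847042403 [0.50017943 0.0058933  0.05311807] tool [ 0.0163  0.0001 -0.0547]
pin 389 [323.06683805 187.35732648] (323.0, 187.32608032226562) 11.716772079467773 r_mm 5.547923230986788 [0.50041307 0.0059711  0.052     ] tool [ 0.0174  0.0003 -0.0545]
panel end (np.float32(76.82481), array([0.48105236, 0.00999047]))
jig end (np.float32(60.089317), array([0.46985076, 0.01052823]))
```

View pics/w8.png

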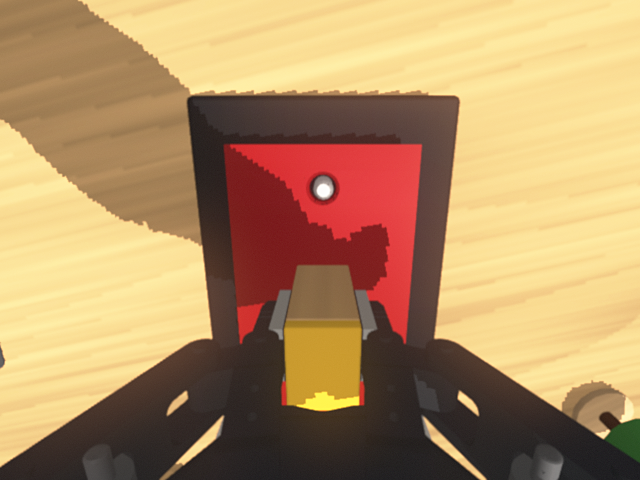

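Pin 0 is centred in the hole at (323,187) and only the panel's weight shows on the wrist. Down to the bed.

>>> arm_command --pt "0.02 0 0 0" --pt "0.04 0 0 0" --pt "0.06 0 0 0" --pt "0.075 0 0 0" --pt "0.085 0 0 0" --pt "0.085 0 0 0" --pt "0.085 0 0 0"

```text
time_s: 9.83
tcp_pos: [0.5535, -0.0067, 0.0568]
tool_rot: [0.702, 0.081, 0.702, -0.081]
wrist_force: [-0.4, 0.2, -3.0]
finger_gap: 0.0254
```

Run:
```python
from je import *
s,Rm,y=state()
for i in range(3):
  get_image("top");state()
cv2.imwrite("pics/w9.png",get_image("wrist")[:,:,::-1])
```

```text
t9.83 tcp [ 0.5535 -0.0067  0.0568] yaw(y) 76.79 tilt [-0.  0. -1.] F [-0.4  0.2 -3. ] gap 0.0254
t9.88 tcp [ 0.5536 -0.0068  0.0568] yaw(y) 76.78 tilt [ 1.e-04 -0.e+00 -1.e+00] F [-0.  -0.5 -1.9] gap 0.0258
t9.93 tcp [ 0.5536 -0.0068  0.0569] yaw(y) 76.78 tilt [ 1.e-04 -0.e+00 -1.e+00] F [ 0.5 -0.1 -2.9] gap 0.0251
t9.98 tcp [ 0.5536 -0.0068  0.0569] yaw(y) 76.78 tilt [ 2.e-04 -1.e-04 -1.e+00] F [ 0.7 -0.1 -2.2] gap 0.0257
```

View pics/w9.png

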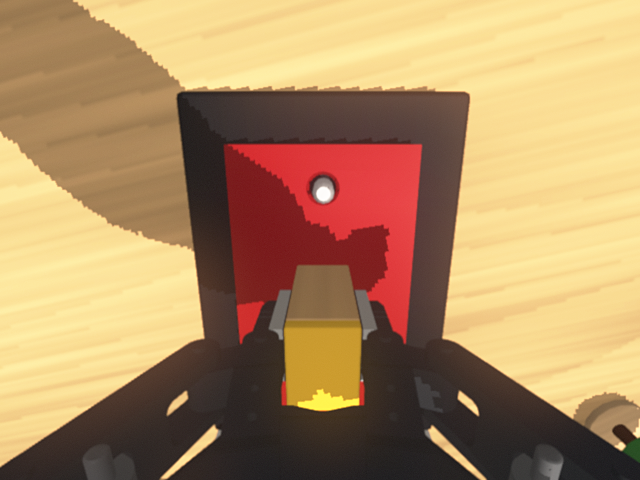

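The pin passes well through the hole, with the weight still hanging and about 0.5 mm to go. I'll lower until the bed carries it.

>>> arm_command --pt "0.003 0 0 0" --pt "0.005 0 0 0" --pt "0.007 0 0 0" --pt "0.007 0 0 0" --pt "0.007 0 0 0"

```text
time_s: 10.45
tcp_pos: [0.5536, -0.0068, 0.0563]
tool_rot: [0.702, 0.081, 0.702, -0.082]
wrist_force: [-1.9, -0.6, 5.1]
finger_gap: 0.0255
```

Run:
```python
from h import *
for i in range(4): state();get_image("top")
```

```text
t10.45 tcp [ 0.5536 -0.0068  0.0563] yaw(y) 76.77 tilt [ 1.e-04 -6.e-04 -1.e+00] F [-1.9 -0.6  5.1] gap 0.0255
t10.50 tcp [ 0.5536 -0.0068  0.0563] yaw(y) 76.77 tilt [ 1.e-04 -6.e-04 -1.e+00] F [-3.1 -1.6  5.2] gap 0.0255
t10.55 tcp [ 0.5535 -0.0068  0.0563] yaw(y) 76.77 tilt [ 0.e+00 -5.e-04 -1.e+00] F [-3.8 -0.2  5.5] gap 0.0249
t10.60 tcp [ 0.5536 -0.0069  0.0563] yaw(y) 76.77 tilt [ 1.e-04 -5.e-04 -1.e+00] F [-3.3 -2.4  5.9] gap 0.0253
```

Contact is at z 0.0563, exactly the expected bed height, with 5 N pressing. I'll release: first a small opening, then full, then straight up.

>>> arm_command --pt "0 0 0 0" --pt "0 0 0 0" --pt "0 0 0 0" --pt "0 0 0 0" --pt "0 0 0 0" --pt "0 0 0 0" --pt "0 0 0 0" --pt "0 0 0 0" --hand 0.8

```text
time_s: 11.32
tcp_pos: [0.5535, -0.0068, 0.0558]
tool_rot: [0.702, 0.081, 0.702, -0.081]
wrist_force: [0.1, 0.5, -0.2]
finger_gap: 0.0688
```

>>> arm_command --pt "-0.1 0 0 0" --pt "-0.25 0 0 0" --pt "-0.45 0 0 0" --pt "-0.65 0 0 0" --pt "-0.85 0 0 0" --pt "-1 0 0 0" --pt "-1 0 0 0" --pt "-1 0 0 0"

```text
time_s: 11.98
tcp_pos: [0.5544, -0.0065, 0.2079]
tool_rot: [0.704, 0.081, 0.701, -0.082]
wrist_force: [-0.1, 0.0, 0.2]
finger_gap: 0.0687
```

Run:
```python
from h import *
s,_,_=state()
for n in("wrist","scene","top"): cv2.imwrite(f"pics/{n}10.png",get_image(n)[:,:,::-1])
a=cv2.imread("pics/scene10.png")[200:380,170:410];cv2.imwrite("pics/cs10.png",cv2.resize(a,None,fx=3.3,fy=3.3,interpolation=cv2.INTER_CUBIC))
```

```text
t11.98 tcp [ 0.5544 -0.0065  0.2079] yaw(y) 76.78 tilt [ 3.6e-03 -9.0e-04 -1.0e+00] F [-0.1  0.   0.2] gap 0.0687
```

View pics/wrist10.png

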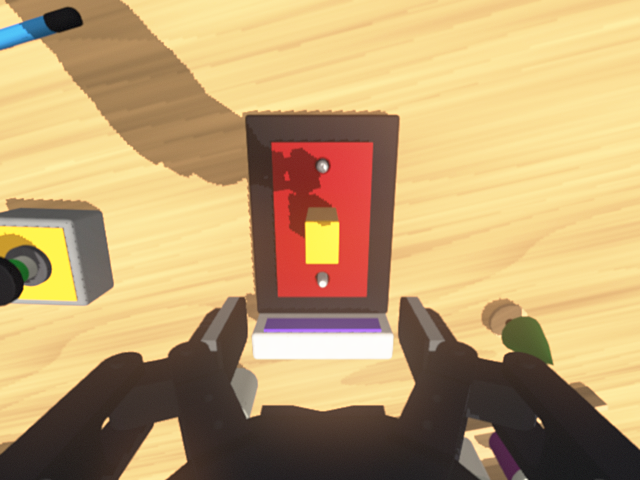

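View pics/cs10.png

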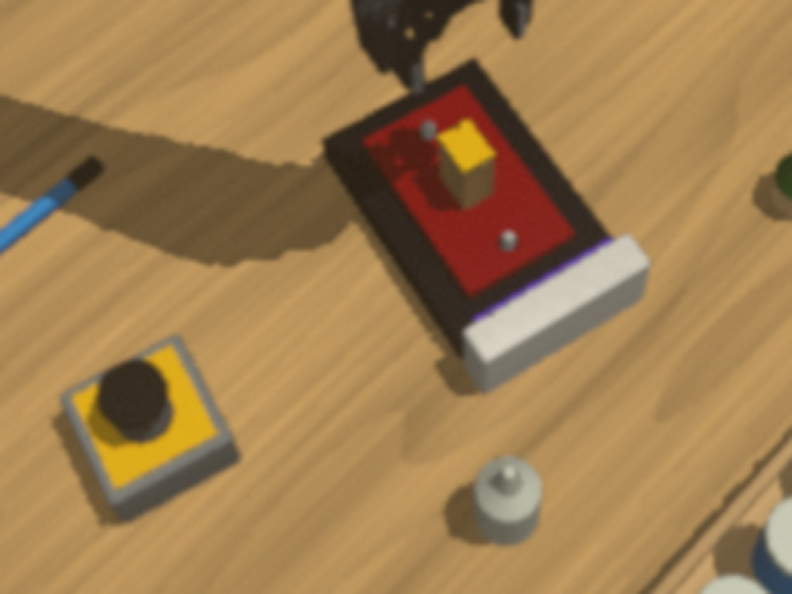

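Both pins stand through the holes, at (322,166) and (322,280) in the wrist view, and the panel lies square and flush on the bed. The gripper is clear. Next is the small box, closing the fingers on the way.

>>> arm_command --pt "0 -0.2 0.02 0" --pt "0 -0.4 0.05 0" --pt "0 -0.6 0.08 0" --pt "0 -0.8 0.11 0" --pt "0 -0.94 0.115 0" --pt "0 -0.94 0.115 0" --hand 0

```text
time_s: 12.63
tcp_pos: [0.536, -0.1546, 0.2036]
tool_rot: [0.701, 0.084, 0.703, -0.085]
wrist_force: [-0.4, -0.3, -1.0]
finger_gap: -0.0001
```

>>> arm_command --pt "0 -0.2 0.02 0" --pt "0 -0.4 0.05 0" --pt "0 -0.6 0.08 0" --pt "0 -0.8 0.11 0" --pt "0 -0.93 0.115 0" --pt "0 -0.93 0.115 0" --pt "0 -0.93 0.115 0" --pt "0 -0.93 0.115 0"

```text
time_s: 13.3
tcp_pos: [0.523, -0.2857, 0.2051]
tool_rot: [0.702, 0.081, 0.703, -0.08]
wrist_force: [-0.2, -0.4, 0.9]
finger_gap: -0.0002
```

Run:
```python
from h import *
s,_,_=state()
im=get_image("wrist")[:,:,::-1].copy();cv2.imwrite("pics/w11.png",im)
C=cam("wrist",s);V=im.max(2)
print(proj(C,[.5235,-.287,.096]))
```

```text
t13.30 tcp [ 0.523  -0.2857  0.2051] yaw(y) 76.89 tilt [-8.0e-04  1.9e-03 -1.0e+00] F [-0.2 -0.4  0.9] gap -0.0002
(np.float64(320.7960587320671), np.float64(244.10394956409343))
```

View pics/w11.png

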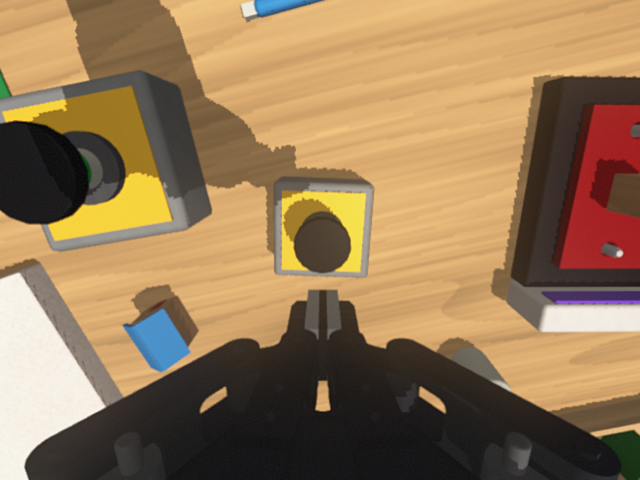

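The cap is at (322,242), against a predicted (321,244), so the position agrees within about 1 mm. I'll descend to just above it.

>>> arm_command --pt "0.15 -0.008 0.003 0" --pt "0.35 -0.008 0.003 0" --pt "0.5 -0.008 0.003 0" --pt "0.62 -0.008 0.003 0" --pt "0.68 -0.008 0.003 0" --pt "0.68 -0.008 0.003 0" --pt "0.68 -0.008 0.003 0"

```text
time_s: 13.93
tcp_pos: [0.5237, -0.2879, 0.1043]
tool_rot: [0.703, 0.081, 0.702, -0.081]
wrist_force: [0.8, 0.2, 1.1]
finger_gap: -0.0002
```

Run:
```python
from h import *
s,_,_=state()
im=get_image("wrist")[:,:,::-1].copy();cv2.imwrite("pics/w12.png",im)
b=get_image("scene")[:,:,::-1][270:390,150:290];cv2.imwrite("pics/s12.png",cv2.resize(b,None,fx=5,fy=5,interpolation=cv2.INTER_CUBIC))
move([.5235,-.287,.096])
```

```text
t13.93 tcp [ 0.5237 -0.2879  0.1043] yaw(y) 76.88 tilt [ 6.e-04  2.e-04 -1.e+00] F [0.8 0.2 1.1] gap -0.0002
t14.03 tcp [ 0.5244 -0.2888  0.1054] yaw(y) 76.82 tilt [ 0.0024 -0.0011 -1.    ] F [0.9 0.1 0.6] gap 0.0001
frac [ 0.0624  0.0101 -0.0087] turn 0.0000 dist 0.0096
```

View pics/w12.png

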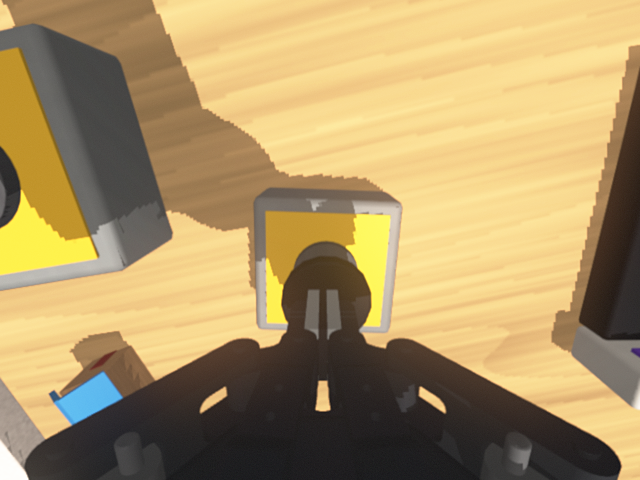

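View pics/s12.png

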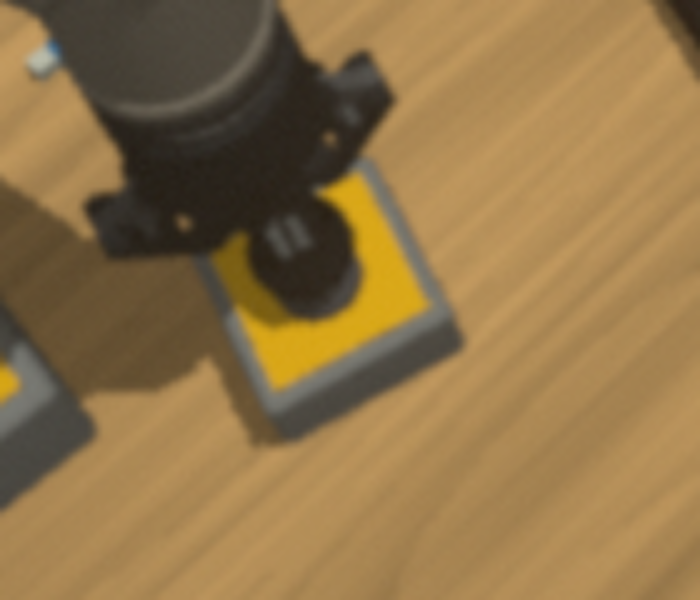

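The fingers are centred over the cap, circle at (326,300). I'll press in small steps and watch the force.

>>> arm_command --pt "0.02 0.006 -0.003 0" --pt "0.04 0.006 -0.003 0" --pt "0.055 0.006 -0.003 0" --pt "0.07 0.006 -0.003 0" --pt "0.07 0.006 -0.003 0" --pt "0.07 0.006 -0.003 0"

```text
time_s: 14.53
tcp_pos: [0.5231, -0.2881, 0.0936]
tool_rot: [0.703, 0.081, 0.702, -0.082]
wrist_force: [0.3, -0.2, 2.4]
finger_gap: 0.0001
```

Run:
```python
from h import *
for i in range(4): state();get_image("top")
```

```text
t14.53 tcp [ 0.5231 -0.2881  0.0936] yaw(y) 76.77 tilt [ 4.e-04 -3.e-04 -1.e+00] F [ 0.3 -0.2  2.4] gap 0.0001
t14.58 tcp [ 0.5231 -0.2882  0.0936] yaw(y) 76.77 tilt [ 4.e-04 -3.e-04 -1.e+00] F [0.5 0.2 1.6] gap 0.0000
t14.63 tcp [ 0.5231 -0.2881  0.0936] yaw(y) 76.77 tilt [ 4.e-04 -3.e-04 -1.e+00] F [-0.7 -0.4  2.8] gap -0.0000
t14.68 tcp [ 0.5231 -0.2881  0.0936] yaw(y) 76.78 tilt [ 4.e-04 -3.e-04 -1.e+00] F [0.7 0.4 2.1] gap 0.0002
```

In contact at about 2.3 N (0.0936), as expected for roughly 2 mm of travel. I'll press to 0.082.

>>> arm_command --pt "0.015 0 0 0" --pt "0.03 0 0 0" --pt "0.045 0 0 0" --pt "0.06 0 0 0" --pt "0.07 0 0 0" --pt "0.077 0 0 0" --pt "0.077 0 0 0" --pt "0.077 0 0 0"

```text
time_s: 15.4
tcp_pos: [0.5231, -0.2882, 0.0821]
tool_rot: [0.703, 0.081, 0.702, -0.082]
wrist_force: [-0.9, -0.2, 6.2]
finger_gap: 0.0002
```

Run:
```python
from h import *
F=[]
for i in range(5): F.append(state()[0]["wrist_force"][2]);im=get_image("wrist")
print("meanF",np.mean(F))
cv2.imwrite("pics/w13.png",im[:,:,::-1])
b=get_image("scene")[:,:,::-1];cv2.imwrite("pics/s13f.png",b);b=b[270:390,150:290];cv2.imwrite("pics/s13.png",cv2.resize(b,None,fx=5,fy=5,interpolation=cv2.INTER_CUBIC))
cv2.imwrite("pics/t13.png",get_image("top")[:,:,::-1])
```

```text
t15.40 tcp [ 0.5231 -0.2882  0.0821] yaw(y) 76.78 tilt [ 3.e-04 -5.e-04 -1.e+00] F [-0.9 -0.2  6.2] gap 0.0002
t15.45 tcp [ 0.5231 -0.2881  0.0821] yaw(y) 76.77 tilt [ 3.e-04 -5.e-04 -1.e+00] F [-0.3 -0.8  6. ] gap 0.0004
t15.50 tcp [ 0.5231 -0.2881  0.0821] yaw(y) 76.77 tilt [ 3.e-04 -5.e-04 -1.e+00] F [-1.3  0.1  6.7] gap -0.0001
t15.55 tcp [ 0.5231 -0.2881  0.0821] yaw(y) 76.78 tilt [ 3.e-04 -5.e-04 -1.e+00] F [-0.8  0.5  7.1] gap 0.0005
t15.60 tcp [ 0.5231 -0.2881  0.0821] yaw(y) 76.78 tilt [ 3.e-04 -5.e-04 -1.e+00] F [-1.   0.1  6.8] gap -0.0002
meanF 6.564461762647345
```

View pics/w13.png

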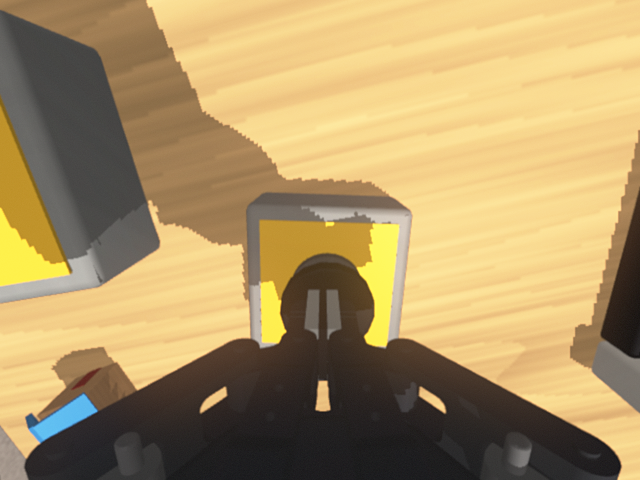

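View pics/s13.png

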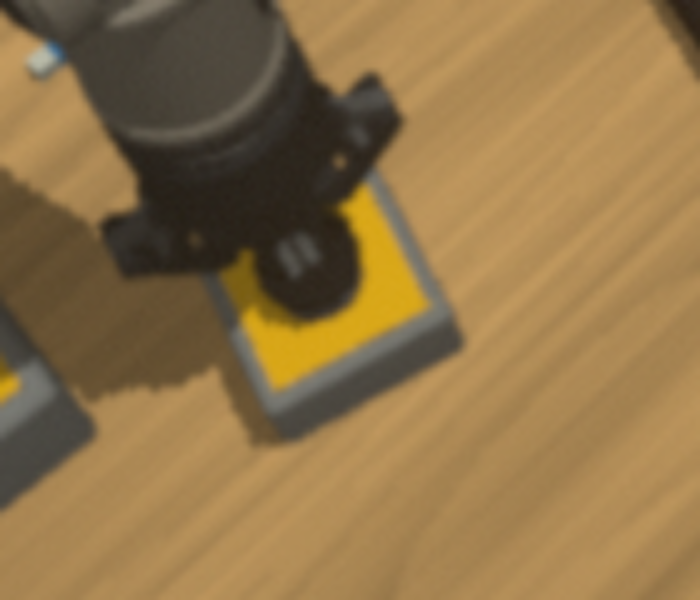

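View pics/t13.png

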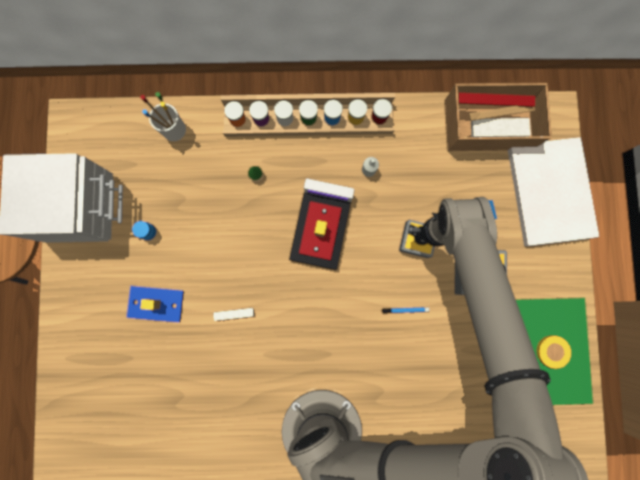

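Travel is 13.9 mm (TCP 0.0821 against 0.096) with about 6.6 N, both mid-green. The top view shows the panel in the jig and the bystanders unmoved. I'll hand it in.

Run:
```python
from h import *
print(job_done());state()
```

```text
the job is handed in; nothing more can be done
None
the job is handed in; nothing more can be done
```

I gripped the red panel by its chimney and lowered it over both jig pins until it touched the bed at the expected height. I then released it and pressed the small switch box's plunger with closed fingers, holding it there at hand-in, about 15.7 s in.

**Last checks:**
- **Panel:** the wrist and scene views show both pins through the holes and the panel lying square and flush.
- **Plunger:** travel was 13.9 mm by finger height, inside the 10–18 mm green range. The force was about 6.6 N, against 7 N expected at mid-green.
- **Bystanders:** they looked unmoved in the last top view, though the arm hid the model house there. The wrist view shows the house standing clear.

**Not confirmed or off:**
- The green ring itself was not visible under the cap, so the press depth rests on height and force.
- One automatic edge-angle fit was wrong because it picked up wood pixels. I replaced it with angles from the pins and bed edges.
- One sideways correction before the grasp acted on a reading taken while the arm was still moving. I undid it before gripping.

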